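Stand the knocked-over parts bin up and push it home in its row

TASK

One small parts bin has been knocked over on its side in front of the row of bins. Push it with the fingertips until it stands on its base again, then push it along the bench into the empty place in the row, square and right back against the steel rail. Only push it: it must not be picked up or lifted off the bench. Leave the full bins, the spray can and the tape measure where they are.

Things in the scene. Friction and masses are not known exactly. Their poses are not given: they have to be found in the camera images.
- bin: empty open-topped plastic bin 137 long (own x), 105 wide (y), 76 high (z), walls and floor 3 thick, about 0.2 kg. Origin: centre of its underside. Own x points from the low front (46 high) to the full-height rear wall; own z from the floor out of the open top. At the start it lies on its side: own y up (origin 52.5 above the bench), own z level, own x roughly towards the row; free bench on both sides
- bin_edge (a point): middle of the long bottom edge on which the bin lies at the start (own x = 0, y = -52.5, z = 0). The bin turns about it when it is pushed at the rim from its open side towards its floor side. This edge stays on the bench all the time
- bin_rim (a point): point on the free top edge of the bin's side wall that is uppermost at the start (own x = +25, y = +52.5, z = +76), 105 above the bench then. That edge is straight from the rear wall to own x = -6, then slopes down to the front
- bin_lip (a point): middle of the top of the bin's low front (own x = -68.5, y = 0, z = +46)
- place: the bin's empty place in the row: a flat, cleaner patch of bench 137 x 105. It is the home pose of the bin: when home, the bin's origin and axes coincide with these (x towards the rail, z up). The gap is 121 wide, between two bins or a bin and an end plate
- fence: steel fence fixed round the row of four places: a back rail 468 long (own y), 50 high, its front face at own x = +68.5 (bins at home touch it with their rear walls), and at each end a plate 100 long, 50 high (inner faces at own y = +-230). Origin: on the bench, middle of the row. Places at own y = -169.5, -56.5, +56.5, +169.5
- full_a: full bin, same shape as the empty one, 1.5 kg, standing in the row; origin at the centre of its underside, x towards the rail. Leave it
- full_b: another full bin of the row, same shape and weight. Leave it
- full_c: another full bin of the row, same shape and weight. Leave it
- spray_mid (a point): centre, half-way up, of an upright spray can 54 in diameter and 170 high that stands to the left of the work. Leave it
- tape: tape measure 66 x 36 x 62 high, standing to the right of the work; origin at the centre of its underside. Leave it
Mind the look-alikes: they are no part of the job. Leave any pink look-alike of the bin alone.

How it is judged:
By the outcome, as a careful person would: the job done as asked, in the order asked, and still so for the second after the job is handed in, with the robot touching nothing.
It also fails if it takes over 61 s, if anything falls off the work surface, if the arm or the gripper's body presses on something with over 40 N, if the wrist force passes 120 N, or if a joint passes its speed limit or range.

ROBOT

A 6-joint arm with a two-finger parallel gripper is mounted at the origin on the work surface. World frame = base frame: x ahead of the robot, y to its left, z up, the work surface at z = 0. Lengths are in m, angles in degrees, forces in N, time in s.
With the tool pointing down it reaches from about 0.25 to 0.725 m from the base axis. Payload 9.7 kg.
Tool frame: the origin (TCP) lies midway between the tips of the shut fingers; the grasp point (between the pads) lies 19 mm behind it; z points along the fingers, y is the line along which they close (so a half turn about z gives the same grasp; the last joint's range is limited). The gripper opens to 85 mm and grips with 20 to 120 N. Pads are 22 mm wide; open, the fingers measure 114 mm over their backs; the gripper's body (76 mm by 85 mm) begins 54 mm behind the grasp point. The pads swing forward as they close: fully open they stand 13 mm farther back than shut.
Start: joints at [69.844, 4.979, 10.078, 95.1, 0, 90], TCP at [0.19, 0.516, 0.231] pointing down, gripper open.
Joint ranges: [-179.16, 179.16], [-48.56, 103.87], [-65.8, 70.77], [-126.05, 130.52], [-82.76, 87.17], [-180, 180]. Speed limits (degrees/s): [127.2, 127.2, 147.25, 180, 180, 180].

INTERFACE

Orientations are given as [roll, pitch, yaw] about the fixed x, y, z axes, in that order (R = Rz(yaw) Ry(pitch) Rx(roll)).
In Python, from workcell import bot gives the robot as it stands. The module is installed in compiled form; this text tells all that it offers.
- The arm moves only by the tool send_rows, never from a script. Its argument "moves" is one flat list of numbers, 7 for each row, row after row: the shift along the world's x, y, z normalised to -1 to 1, where 1 is 0.025 m, then the turn, a rotation vector about the world's x, y, z normalised to -1 to 1, where 1 is 0.15 rad, then the closure, from -1 (fully open) to 1 (shut), so that 0 is half open. A call has 1 to 8 rows; each row shifts and turns the commanded pose from where the row before left it; what a row does not reach is not made up. A row lasts 1/8 s, in which the tool goes at most 62.5 mm and 10.7 degrees, less where a joint would pass 70% of its speed; a pose out of reach is approached as far as the arm can. A call with a number of a shift or a turn outside -1 to 1 is refused whole. A call with a gripper value outside its range is refused whole. The fingers move at their own pace and stop on an object; "squeeze" is the grip in N (left out, the last holds). Time passes only in rows, so rows that do not move let the fingers close. It gives the time, the measured TCP pose, the force, the opening and the grip force at its end, in the units of the state.
- bot.get_obs(): the state, without advancing time (a new reading comes with each control period).
- bot.camera(name): name is "scene" or "side" or "wrist"; returns a dict with "color" (384x512x3 uint8, red, green, blue), "camera_matrix" (3x3 intrinsics, pixels), "R" (3x3) and "t" (3): a world point X has camera coordinates R X + t. Camera axes: x right, y down, z forward; pixel columns grow to the right and rows downward; lengths in m; the calibration is good to about 2 mm. A picture is of the moment at which its call begins. There is no depth.
- bot.job_done(): hands the job in; it is judged then, once.
Trained networks look in the newest picture that a camera, given by its name, has taken for a name from the list of things; names that differ only in an ending like _2 or _b are one class to them, and where a whole thing is asked for, a point or a joint stands for the part that bears it (a point fixed in the world has none). Each returns a list of dicts, best first, with "p" (0 to 1); they miss things now and then, are a little off and sometimes report something else, mostly with a low value. They report only what shows in the picture. A call takes as long as a camera call. They do not tell look-alikes from the thing itself.
- bot.boxes_of(camera, query): "extent" ([left, top, right, bottom] in pixels, round what is visible of it).
- bot.trace(camera, query): "region" (384x512 bool, what is visible of it) and "extent" ([left, top, right, bottom] in pixels, round what is visible of it).
- bot.landmark_of(camera, query): "pixel" ([column, row] in pixels: a listed point, or the origin of a listed thing).
The state is a dict: "time": time; "q": joint angles; "qd": joint speeds; "joint_efforts": joint torques, N m; "ee_pos": TCP position; "tcp_rot": TCP orientation; "wrist_force": force on the tool from outside, world axes, zero at the start; "torque": the same for the moment, N m; "opening": finger opening in m; "grasp_force": force on a finger pad.
Only numpy, scipy, OpenCV 4.12 (cv2) and the standard library are available. Lean on these libraries where they do the work, as an engineer would, in place of code of your own. Each camera call takes 0.05 s, during which the arm holds its last target. There are 200 camera calls.

## Working session

There is one attempt and no reset: what is moved stays moved. The work goes in short steps, Python scripts to look and compute and a tool call to move; the robot and the scene stay as the last step left them, time stands still between calls to the robot, and variables do not carry over. Pictures are saved under pics/ and viewed, at most 10 in all, crops included, and the job is handed in when it is done.

Besides the shell and the picture viewer there is one more tool, called after ">>>" as name(argument=value, ...) on one line, values as JSON. send_rows: Moves the arm, as the interface text tells. Its arguments: {"type":"object","properties":{"moves":{"type":"array"},"squeeze":{"type":"number"}},"required":["moves"]}

```bash
mkdir -p pics
cat > h.py <<'E'
import numpy as np, cv2
from workcell import bot
def cam(n):
    c=bot.camera(n); return c
def tri(cs,pxs):
    A=[]
    for c,p in zip(cs,pxs):
        P=c["camera_matrix"]@np.c_[c["R"],c["t"]]
        A+= [p[0]*P[2]-P[0], p[1]*P[2]-P[1]]
    A=np.array(A); s=np.linalg.lstsq(A[:,:3],-A[:,3],rcond=None)[0]; return s
def onz(c,p,z):
    d=c["R"].T@np.linalg.inv(c["camera_matrix"])@[p[0],p[1],1]; o=-c["R"].T@c["t"]
    return o+d*(z-o[2])/d[2]
def proj(c,X):
    q=c["camera_matrix"]@(c["R"]@np.array(X)+c["t"]); return q[:2]/q[2]
E
python3 - <<'E'
from h import *
np.set_printoptions(precision=3,suppress=True)
C={n:cam(n) for n in("scene","side")}
cv2.imwrite("pics/a.png",np.hstack([cv2.resize(C[n]["color"],(400,300))[:,:,::-1] for n in C]))
cv2.imwrite("pics/s.png",C["scene"]["color"][:,:,::-1])
for n in C: print(n,-C[n]["R"].T@C[n]["t"])
for q in["bin","bin_edge","bin_rim","bin_lip","place","fence","full_a","spray_mid","tape"]:
    for n in C:
        for r in bot.landmark_of(n,q)[:4]: print(q,n,np.array(r["pixel"]),round(r["p"],2),onz(C[n],r["pixel"],{"bin":.0525,"bin_rim":.105,"bin_lip":.0525,"spray_mid":.085}.get(q,0)))
E
```

```text
scene [1.405 0.384 1.145]
side [0.421 0.6   0.891]
bin scene [118.4 198. ] 0.93 [ 0.739 -0.43   0.052]
bin scene [194.  138.9] 0.9 [ 0.4   -0.366  0.052]
bin scene [277.2 161.8] 0.78 [ 0.373 -0.059  0.052]
bin scene [244.4 195.4] 0.77 [ 0.554 -0.087  0.052]
bin side [327.2 197.9] 0.94 [ 0.368 -0.055  0.052]
bin side [271.6 179.6] 0.77 [ 0.544 -0.091  0.052]
bin side [232.3 103.6] 0.75 [ 0.761 -0.43   0.052]
bin side [322.  129.1] 0.68 [ 0.414 -0.354  0.053]
bin_edge scene [247.3 202.9] 0.91 [ 0.537 -0.086  0.   ]
bin_edge scene [198.7 151.6] 0.85 [ 0.401 -0.351  0.   ]
bin_edge scene [276.7 171.3] 0.68 [ 0.366 -0.062  0.   ]
bin_edge scene [124.4 211.5] 0.66 [ 0.744 -0.417  0.   ]
bin_edge side [325.1 206.9] 0.9 [ 0.368 -0.06   0.   ]
bin_edge side [236.5 116. ] 0.87 [ 0.747 -0.424  0.   ]
bin_edge side [322.7 141.5] 0.75 [ 0.405 -0.348  0.   ]
bin_edge side [273.1 189.2] 0.7 [ 0.539 -0.096 -0.   ]
bin_rim scene [129.  202.6] 0.96 [ 0.771 -0.352  0.105]
bin_rim scene [223.4 176.1] 0.7 [ 0.554 -0.159  0.105]
bin_rim scene [274.2 136.3] 0.63 [ 0.317 -0.098  0.105]
bin_rim scene [228.6 
[... 730 characters left out ...]
0.73  -0.047  0.   ]
place side [215.1 193.5] 0.89 [ 0.718 -0.041  0.   ]
fence scene [249.6 256.4] 0.64 [0.717 0.015 0.   ]
fence scene [249.2 173.4] 0.56 [ 0.417 -0.141  0.   ]
full_a scene [270.4 264.8] 0.87 [0.716 0.082 0.   ]
full_a scene [306.4 276.5] 0.67 [0.706 0.189 0.   ]
full_a scene [196.6 237.1] 0.58 [ 0.727 -0.16   0.   ]
full_a side [195.2 254.5] 0.8 [0.71 0.18 0.  ]
full_a side [220.8 169.3] 0.66 [ 0.729 -0.145  0.   ]
full_a side [203.6 222.3] 0.61 [0.72  0.072 0.   ]
spray_mid scene [341.4 226.4] 0.83 [0.56  0.229 0.085]
spray_mid side [242.8 266.9] 0.71 [0.555 0.228 0.085]
tape scene [180.1 177.8] 0.88 [ 0.54 -0.34  0.  ]
tape side [283.6 139.6] 0.86 [ 0.545 -0.33   0.   ]
```

View pics/a.png

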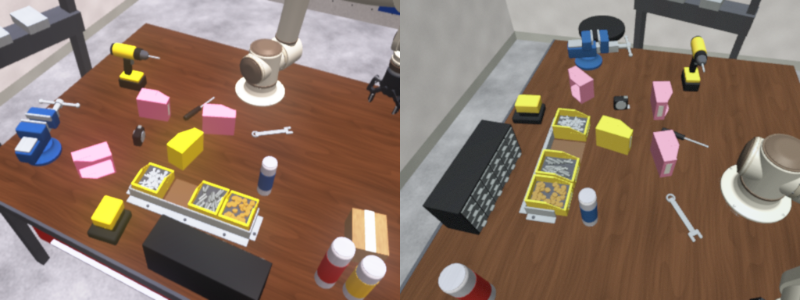

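View pics/s.png

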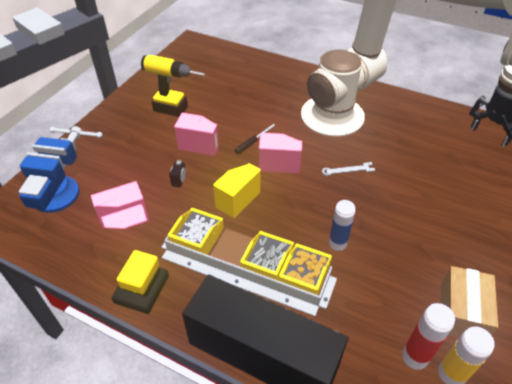

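The empty bin is the yellow one at scene pixel (238,190), side (615/400 panel, 135). The look-alikes are the pink boxes at scene (197,133), (280,152) and (119,205), which I leave alone. The open place is at (229,251). Moving across now for a close look.

>>> send_rows(moves=[0.4,-1,0.3,0,0,0,1,0.4,-1,0.3,0,0,0,1,0.4,-1,0.3,0,0,0,1,0.4,-1,0.3,0,0,0,1,0.4,-1,0.3,0,0,0,1,0.4,-1,0.3,0,0,0,1,0.4,-1,0.3,0,0,0,1,0.4,-1,0.3,0,0,0,1])

```text
time: 2.0
ee_pos: [0.2697, 0.3155, 0.2916]
tcp_rot: [180.0, 0.0, 159.8]
wrist_force: [-0.3, 1.1, 0.1]
opening: -0.0
grasp_force: 0.0
```

>>> send_rows(moves=[0.4,-1,0.1,0,0,0,1,0.4,-1,0.1,0,0,0,1,0.4,-1,0.1,0,0,0,1,0.4,-1,0,0,0,0,1,0.4,-1,0,0,0,0,1,0.4,-1,0,0,0,0,1,0.4,-1,0,0,0,0,1,0.4,-1,0,0,0,0,1])

```text
time: 3.0
ee_pos: [0.3497, 0.1155, 0.299]
tcp_rot: [180.0, 0.0, 159.8]
wrist_force: [-0.6, 0.1, -0.1]
opening: 0.0
grasp_force: 0.0
```

>>> send_rows(moves=[0.4,-1,0,0,0,0,1,0.4,-1,0,0,0,0,1,0.4,-1,0,0,0,0,1,0.4,-1,0,0,0,0,1,0.4,-1,0,0,0,0,1,0.4,-1,0,0,0,0,1,0.4,-1,0,0,0,0,1,0.4,-1,0,0,0,0,1])

```text
time: 4.0
ee_pos: [0.4298, -0.0846, 0.2989]
tcp_rot: [180.0, 0.0, 159.8]
wrist_force: [0.4, 0.2, -0.0]
opening: 0.0001
grasp_force: 0.0
```

Run:
```python
from h import *
np.set_printoptions(precision=3,suppress=True)
o=bot.get_obs(); print({k:np.round(o[k],3) for k in("time","q","ee_pos","tcp_rot")})
C={n:cam(n) for n in("wrist","scene","side")}
c=C["wrist"]; print(-c["R"].T@c["t"],c["R"])
cv2.imwrite("pics/w.png",c["color"][:,:,::-1])
x,y=proj(C["scene"],[.54,-.12,.05]).astype(int)
im=C["scene"]["color"][y-50:y+50,x-65:x+65,::-1]; cv2.imwrite("pics/c.png",cv2.resize(im,None,fx=5,fy=5,interpolation=2))
Z={"bin":.0525,"bin_rim":.105,"bin_lip":.0525,"spray_mid":.085}
for q in["bin","bin_edge","bin_rim","bin_lip","place","fence","full_a"]:
    for n in C:
        for r in bot.landmark_of(n,q)[:5]:
            X=onz(C[n],r["pixel"],Z.get(q,0))
            if X[0]>.43 and X[1]>-.25: print(q,n,np.array(r["pixel"]),round(r["p"],2),X)
```

```text
{'time': np.float64(4.0), 'q': array([-11.137,  -8.127,   4.924, 103.03 ,   0.001,   9.029]), 'ee_pos': array([ 0.43 , -0.085,  0.299]), 'tcp_rot': array([179.996,   0.02 , 159.835])}
[ 0.356 -0.058  0.44 ] [[ 0.345  0.938  0.   ]
 [ 0.894 -0.329  0.304]
 [ 0.285 -0.104 -0.953]]
bin wrist [288.  229.4] 0.74 [ 0.539 -0.083  0.052]
bin scene [247.2 193.8] 0.82 [ 0.544 -0.082  0.052]
bin scene [229.3 250.8] 0.44 [ 0.758 -0.028  0.052]
bin side [272.  178.4] 0.94 [ 0.543 -0.096  0.053]
bin_edge scene [245.4 201. ] 0.74 [ 0.533 -0.095  0.   ]
bin_edge side [269.8 189.6] 0.74 [ 0.549 -0.092  0.   ]
bin_rim scene [223.1 172.5] 0.76 [ 0.54  -0.167  0.105]
bin_rim scene [249.5 171.6] 0.36 [ 0.5   -0.096  0.105]
bin_rim side [201.2 223.1] 0.37 [0.69  0.138 0.105]
bin_lip wrist [246.  194.2] 0.81 [ 0.471 -0.119  0.052]
bin_lip scene [246.3 173.8] 0.78 [ 0.468 -0.125  0.052]
bin_lip scene [233.7 251.1] 0.62 [ 0.753 -0.016  0.052]
bin_lip side [296.7 175.3] 0.92 [ 0.47  -0.124  0.052]
place scene [234.2 249.7] 0.67 [ 0.717 -0.037  0.   ]
fence scene [250.  257.2] 0.62 [0.719 0.017 0.   ]
fence side [195.1 253.3] 0.62 [0.711 0.176 0.   ]
full_a wrist [408.3 278.4] 0.6 [0.718 0.074 0.   ]
full_a wrist [473.4 253.3] 0.56 [0.708 0.182 0.   ]
full_a scene [266.5 264.4] 0.92 [0.72  0.071 0.   ]
full_a scene [199.2 238.2] 0.77 [ 0.727 -0.151  0.   ]
full_a scene [304.7 278.2] 0.76 [0.713 0.187 0.   ]
full_a side [196.1 254.5] 0.89 [0.707 0.179 0.   ]
full_a side [222.3 165.7] 0.87 [ 0.729 -0.161  0.   ]
full_a side [202.9 224.1] 0.75 [0.72  0.078 0.   ]
```

View pics/w.png

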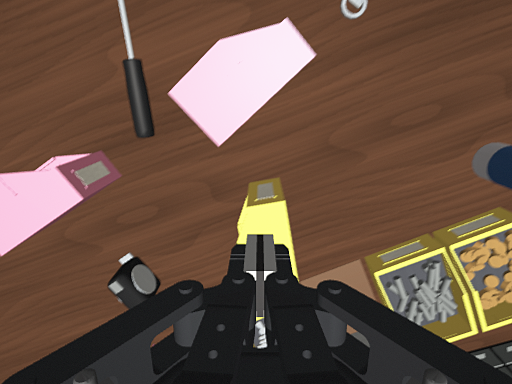

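View pics/c.png

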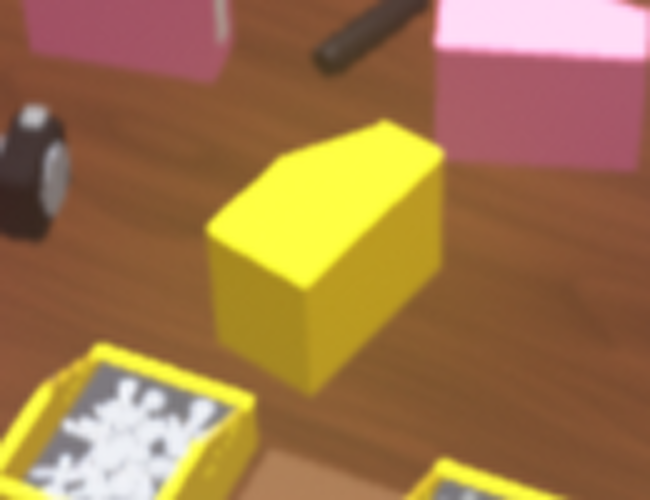

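The crop confirms the yellow bin: upper corners at crop (305,288) rear/floor, (443,152) front/floor, (208,228) rear rim, (280,158) rim bend. The pinks stand clear of it. Next I turn those corners into a pose.

Run:
```python
from h import *
np.set_printoptions(precision=3,suppress=True)
c=cam("scene")
x,y=proj(c,[.54,-.12,.05]).astype(int)
f=lambda p,z:onz(c,(x-65+p[0]/5-.4,y-50+p[1]/5-.4),z)
for n,p,z in[("rearfloor",(305,288),.105),("frontfloor",(443,152),.105),("rearrim",(208,228),.105),("bend",(280,158),.105),("lip",(385,122),.105),("rearfloor0",(310,395),0)]:print(n,f(p,z))
a,b=f((305,288),.105),f((443,152),.105); d=a-b; print("yaw",np.degrees(np.arctan2(d[1],d[0])),np.hypot(*d[:2]), (a+b)/2)
# lines from yellow colour in full bins/fence: row yaw
P=[r["pixel"] for r in bot.landmark_of("scene","full_a")][:3]
print([onz(c,p,0) for p in P])
```

```text
rearfloor [ 0.613 -0.094  0.105]
frontfloor [ 0.475 -0.071  0.105]
rearrim [ 0.597 -0.169  0.105]
bend [ 0.525 -0.159  0.105]
lip [ 0.468 -0.116  0.105]
rearfloor0 [ 0.61  -0.096  0.   ]
yaw -9.259107889803943 0.13977188737384524 [ 0.544 -0.083  0.105]
[array([0.72 , 0.068, 0.   ]), array([0.713, 0.188, 0.   ]), array([ 0.73 , -0.153,  0.   ])]
```

>>> send_rows(moves=[0.97,-0.94,0,0,0,0.26,1,0.97,-0.94,0,0,0,0.26,1,0.97,-0.94,0,0,0,0.26,1,0.97,-0.94,-0.2,0,0,0.25,1,0.97,-0.94,-0.6,0,0,0.25,1,0,0,-1,0,0,0,1,0,0,-1,0,0,0,1,0,0,-1,0,0,0,1])

```text
time: 6.3
ee_pos: [0.5508, -0.2013, 0.2027]
tcp_rot: [180.0, -0.0, 170.8]
wrist_force: [-0.6, -0.6, -0.7]
opening: 0.0002
grasp_force: 0.0
```

>>> send_rows(moves=[0,0,-1,0,0,0,1,0,0,-1,0,0,0,1,0,0,-1,0,0,0,1,0,0,-1,0,0,0,1,0,0,-0.5,0,0,0,1,0,0,0,0,0,0,1])

```text
time: 7.05
ee_pos: [0.5504, -0.2011, 0.0907]
tcp_rot: [180.0, -0.1, 170.8]
wrist_force: [0.8, -0.3, 0.6]
opening: 0.0001
grasp_force: 0.0
```

Run:
```python
from h import *
a=cam("scene");b=cam("side")
def crop(c):
    x,y=proj(c,[.56,-.13,.08]).astype(int); return cv2.resize(c["color"][y-60:y+60,x-80:x+80,::-1],(400,300),interpolation=2)
cv2.imwrite("pics/d.png",np.hstack([crop(a),crop(b)]))
```

```text
(no output)
```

View pics/d.png

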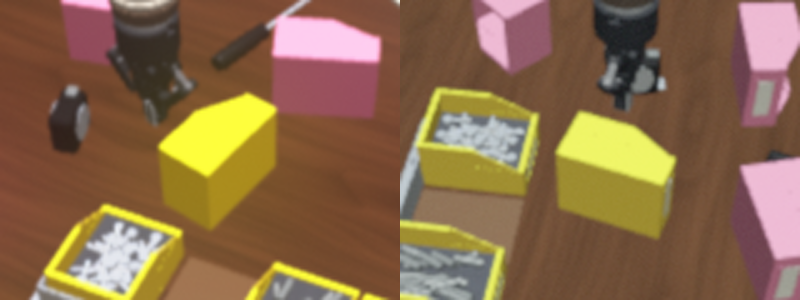

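The picture shows the fingertips beside the open side of the yellow bin, level with its rim (scene half at (155,110); bin rim corner at (160,150)). Pushing toward +y now.

>>> send_rows(moves=[0.08,0.5,0,0,0,0,1,0.08,0.5,0,0,0,0,1,0.05,0.3,0,0,0,0,1,0.05,0.3,0,0,0,0,1,0.05,0.3,0,0,0,0,1,0.05,0.3,0,0,0,0,1,0.05,0.3,0,0,0,0,1,0.05,0.3,0,0,0,0,1])

```text
time: 8.15
ee_pos: [0.5623, -0.1307, 0.0912]
tcp_rot: [180.0, -0.0, 170.8]
wrist_force: [-0.4, -0.2, 1.3]
opening: 0.0003
grasp_force: 0.0
```

```bash
cat > lk.py <<'E'
from h import *
import sys
a=cam("scene");b=cam("side")
def crop(c):
    x,y=proj(c,[.56,-.06,.08]).astype(int); return cv2.resize(c["color"][y-60:y+60,x-80:x+80,::-1],(400,300),interpolation=2)
cv2.imwrite(sys.argv[1],np.hstack([crop(a),crop(b)]))
E
python3 lk.py pics/e.png
```

```text
(no output)
```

View pics/e.png

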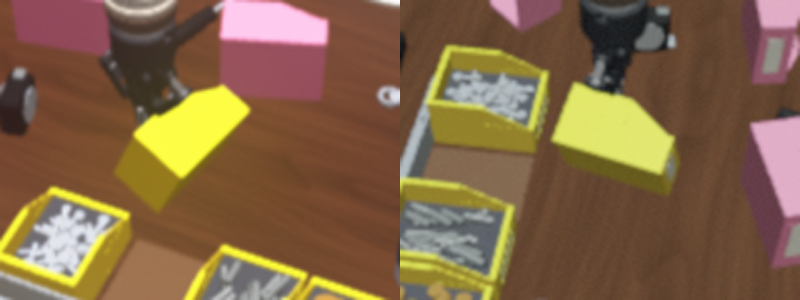

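The bin is tipping about its edge, roughly 25–30° over, with its bottom edge on the bench. I continue gently.

>>> send_rows(moves=[0.05,0.3,0,0,0,0,1,0.05,0.3,0,0,0,0,1,0.05,0.3,0,0,0,0,1,0.05,0.3,0,0,0,0,1,0.03,0.2,0,0,0,0,1,0,0,0,0,0,0,1,0,0,0,0,0,0,1])

```text
time: 9.12
ee_pos: [0.568, -0.0963, 0.0913]
tcp_rot: [-180.0, 0.0, 170.8]
wrist_force: [-0.7, 0.7, 0.6]
opening: -0.0
grasp_force: 0.0
```

```bash
python3 lk.py pics/f.png
```

```text
(no output)
```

View pics/f.png

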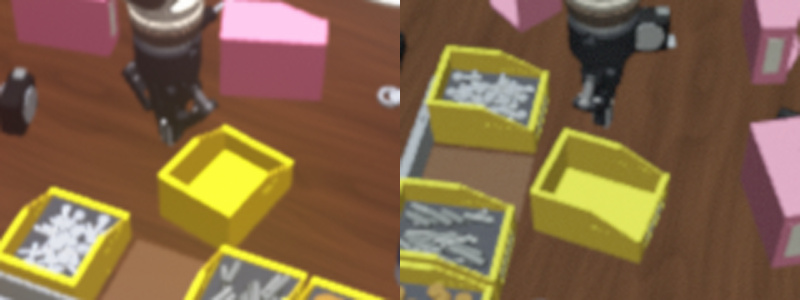

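The bin stands upright on its base (scene half centre ≈(225,185)) with its low front towards the robot. It is still turned about −10°. I fit its pose and the row from the silhouettes.

```bash
cat > fit.py <<'E'
from h import *
from scipy.optimize import minimize
a,b,H,L=.0685,.0525,.076,.046
def faces(x,y,t,S=1):
    c,s=np.cos(t),np.sin(t)
    W=lambda p:np.array([x+c*p[0]-s*p[1],y+s*p[0]+c*p[1],p[2]])
    side=lambda e:[(-a,e,0),(a,e,0),(a,e,H),(-.006,e,H),(-a,e,L)]
    F=[[(-a,-b,0),(a,-b,0),(a,b,0),(-a,b,0)],side(b),side(-b),[(a,-b,0),(a,b,0),(a,b,H),(a,-b,H)],[(-a,-b,0),(-a,b,0),(-a,b,L),(-a,-b,L)]]
    return [[W(p) for p in f] for f in F]
def iou(v,obs):
    r=0
    for c,m in obs:
        im=np.zeros((384*4,512*4),np.uint8)
        for f in faces(*v): cv2.fillConvexPoly(im,np.round(np.array([proj(c,p) for p in f])*4+1.5).astype(np.int32),1)
        m4=cv2.resize(m.astype(np.uint8),(2048,1536),interpolation=0)
        r+=(im&m4).sum()/(im|m4).sum()
    return r/len(obs)
def fit(x0,query,names=("scene","side")):
    obs=[]
    for n in names:
        c=cam(n); px=proj(c,[x0[0],x0[1],.04])
        best=[r["region"] for r in bot.trace(n,query) if r["extent"][0]<px[0]<r["extent"][2] and r["extent"][1]<px[1]<r["extent"][3]]
        best.sort(key=lambda m:-np.array(m)[int(px[1])-6:int(px[1])+6,int(px[0])-6:int(px[0])+6].sum())
        if best: obs.append((c,np.array(best[0])))
    s=np.array(x0)+np.array([[0,0,0],[.01,0,0],[0,.01,0],[0,0,.1]])
    r=minimize(lambda v:-iou(v,obs),x0,method="Nelder-Mead",options=dict(initial_simplex=s,maxfev=150,xatol=2e-4,fatol=1e-4))
    return np.r_[r.x[:2],np.degrees(r.x[2])].round(4),round(-r.fun,3),len(obs)
E
python3 - <<'E'
from fit import *
print("bin",fit([.55,-.03,-.16],"bin"))
for p in[[.709,.183,.06],[.719,.073,.06],[.729,-.154,.06]]: print(fit(p,"full_a"))
E
```

```text
bin (array([ 0.5533, -0.03  , -9.5196]), np.float64(0.96), 2)
(array([0.7089, 0.1829, 3.1912]), np.float64(0.856), 2)
(array([0.7162, 0.0673, 4.4548]), np.float64(0.791), 2)
(array([ 0.7295, -0.1561,  2.7168]), np.float64(0.895), 2)
```

>>> send_rows(moves=[0,-0.2,1,0,0,0,1,0,0,1,0,0,0,1,-0.2,0.8,0.4,0,0,0.2,1,-0.3,1,0,0,0,0.25,1,-0.3,1,0,0,0,0.25,1,-0.3,1,0,0,0,0.25,1,-0.3,1,0,0,0,0.25,1,-0.3,1,0,0,0,0.27,1])

```text
time: 11.02
ee_pos: [0.5245, 0.0455, 0.1508]
tcp_rot: [180.0, -0.0, -176.4]
wrist_force: [0.5, 0.3, -0.1]
opening: -0.0002
grasp_force: 0.0
```

>>> send_rows(moves=[-0.14,1,0,0,0,0,1,0,0,-1,0,0,0,1,0,0,-1,0,0,0,1,0,0,-1,0,0,0,1,0,0,-1,0,0,0,1,0,0,-0.8,0,0,0,1,0,0,0,0,0,0,1])

```text
time: 11.9
ee_pos: [0.5202, 0.0694, 0.0295]
tcp_rot: [-180.0, -0.2, -176.4]
wrist_force: [-0.1, -0.8, 0.7]
opening: 0.0001
grasp_force: 0.0
```

>>> send_rows(moves=[0,-0.5,0,0,0,0,1,0,-0.3,0,0,0,0,1,0,-0.2,0,0,0,0,1,0,-0.2,0,0,0,0,1,0,-0.2,0,0,0,0,1,0,-0.2,0,0,0,0,1,0,-0.2,0,0,0,0,1,0,0,0,0,0,0,1])

```text
time: 12.9
ee_pos: [0.522, 0.0234, 0.0312]
tcp_rot: [-180.0, -0.0, -176.6]
wrist_force: [0.1, -0.2, -0.0]
opening: 0.0001
grasp_force: 0.0
```

```bash
python3 -c "
from fit import *
print(fit([.55,-.04,0],'bin'))"
```

```text
(array([ 0.5585, -0.0495, -1.4596]), np.float64(0.717), 2)
```

>>> send_rows(moves=[0,0.5,0,0,0,0,1,0,0.3,0.8,0,0,0,1,-0.3,0,1,0,0,0,1,-1,0,1,0,0,0,1,-1,0,1,0,0,0,1,-1,0,1,0,0,0,1,-1,0,0.5,0,0,0,1,0,0,0,0,0,0,1])

```text
time: 14.1
ee_pos: [0.4142, 0.0445, 0.1652]
tcp_rot: [180.0, 0.2, -176.5]
wrist_force: [0.4, -0.4, -0.7]
opening: 0.0002
grasp_force: 0.0
```

```bash
python3 -c "
from fit import *
print(bot.get_obs()['q'])
print(fit([.55,-.04,0],'bin'))
c=cam('side');im=c['color'].copy()
print([proj(c,[.37,-.06,.05]),proj(c,[.55,-.05,.04])])
x,y=proj(c,[.47,-.05,.05]).astype(int)
d=cam('scene');u,v=proj(d,[.47,-.05,.05]).astype(int)
print('offs',x-80,y-60,u-80,v-60)
cv2.imwrite('pics/g.png',np.hstack([cv2.resize(q[j-60:j+60,i-80:i+80,::-1],(400,300),interpolation=2) for q,i,j in((im,x,y),(d['color'],u,v))]))"
```

```text
[ 6.12641212e+00 -1.43199968e+01 -1.52749801e+01  8.88892303e+01
  7.32361008e-03  2.60504678e+00]
(array([ 0.559 , -0.0467, -1.8886]), np.float64(0.951), 2)
[array([326.59469978, 196.97393206]), array([266.93661846, 191.99749411])]
offs 212 134 186 122
```

View pics/g.png

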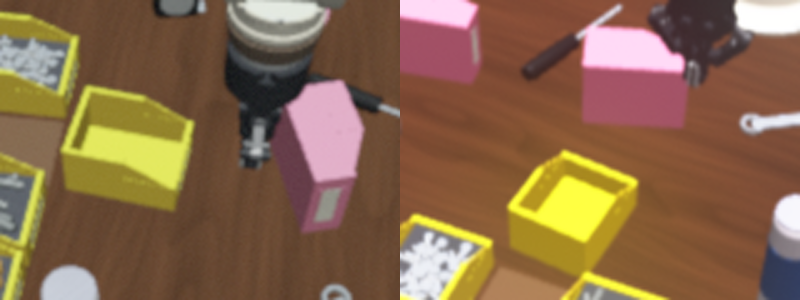

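The view shows the bin upright, nearly square, with clear bench between it and the nearest pink box (side half at (320,155)). The fit gives −1.9°, so I nudge its front a little more towards −y.

>>> send_rows(moves=[0.9,0,-0.8,0,0,0,1,0.9,0,-0.9,0,0,0,1,0.9,0,-0.9,0,0,0,1,0.8,0,-0.9,0,0,0,1,0.74,0,-0.9,0,0,0,1,0,0,-1,0,0,0,1,0,-0.4,0,0,0,0,1,0,-0.3,0,0,0,0,1])

```text
time: 15.4
ee_pos: [0.5208, 0.0256, 0.0294]
tcp_rot: [-180.0, 0.0, -176.5]
wrist_force: [-0.0, 1.0, 1.0]
opening: -0.0
grasp_force: 0.0
```

>>> send_rows(moves=[0,-0.2,0,0,0,0,1,0,-0.15,0,0,0,0,1,0,-0.15,0,0,0,0,1,0,0,0,0,0,0,1,0,0.4,0,0,0,0,1,0,0.6,0.5,0,0,0,1,-0.6,0,1,0,0,0,1,-1,0,1,0,0,0,1])

```text
time: 16.4
ee_pos: [0.4803, 0.04, 0.0926]
tcp_rot: [180.0, 0.0, -176.5]
wrist_force: [-0.6, -0.1, 0.3]
opening: -0.0005
grasp_force: 0.0
```

>>> send_rows(moves=[-1,-0.5,1,0,0,0,0.5,-0.7,-0.7,1,0,0,0,0.2,0,-1,0.5,0,0,0,0.2,0,0,0,0,0,0,0.2])

```text
time: 16.9
ee_pos: [0.4386, -0.0163, 0.1557]
tcp_rot: [-180.0, 0.2, -176.6]
wrist_force: [0.2, 0.1, -0.3]
opening: 0.0342
grasp_force: 0.0
```

```bash
python3 -c "
from fit import *
print(fit([.56,-.05,0.03],'bin'))
d=cam('scene')
for p in((259.2,170),(300,172.8)): print(onz(d,p,0))
for p in((588,68),(685,72)): print(onz(d,(186+(p[0]-400)/2.5,122+p[1]/2.5),.105))
print([r['pixel'] for r in bot.landmark_of('scene','place')])"
```

```text
(array([ 0.5606, -0.0553,  2.2245]), np.float64(0.962), 2)
[ 0.38725273 -0.11817088  0.        ]
[0.33699168 0.01170116 0.        ]
[ 0.39288261 -0.10859813  0.105     ]
[0.34352133 0.00667123 0.105     ]
[[229.4, 250.3]]
```

>>> send_rows(moves=[0.6,-0.9,-0.2,0,0,0,0,0.4,-0.8,-0.8,0,0,0,0,0,0,-1,0,0,0,0,0,0,-1,0,0,0,0,0,0,-1,0,0,0,0,0,0,-1,0,0,0,0,0,0,0,0,0,0,0])

```text
time: 18.08
ee_pos: [0.4616, -0.0581, 0.0269]
tcp_rot: [180.0, -0.2, -176.5]
wrist_force: [-0.6, -0.4, 0.9]
opening: 0.043
grasp_force: 0.0
```

>>> send_rows(moves=[0.4,0.03,0,0,0,0,0,0.4,0.03,0,0,0,0,0,0.4,0.03,0,0,0,0,0,0.4,0.03,0,0,0,0,0,0.4,0.03,0,0,0,0,0,0.4,0.03,0,0,0,0,0,0.4,0.03,0,0,0,0,0,0.4,0.03,0,0,0,0,0])

```text
time: 19.08
ee_pos: [0.5437, -0.0526, 0.0287]
tcp_rot: [180.0, -0.0, -176.5]
wrist_force: [-1.8, 1.3, 0.7]
opening: 0.0428
grasp_force: 0.8
```

```bash
python3 -c "
from fit import *
print(fit([.64,-.05,0.06],'bin'))
c=cam('scene');d=cam('side')
def crop(c):
    x,y=proj(c,[.66,-.05,.05]).astype(int); return cv2.resize(c['color'][y-60:y+60,x-80:x+80,::-1],(400,300),interpolation=2)
cv2.imwrite('pics/h.png',np.hstack([crop(c),crop(d)]))"
```

```text
(array([ 0.6214, -0.0485,  2.5684]), np.float64(0.9), 2)
```

View pics/h.png

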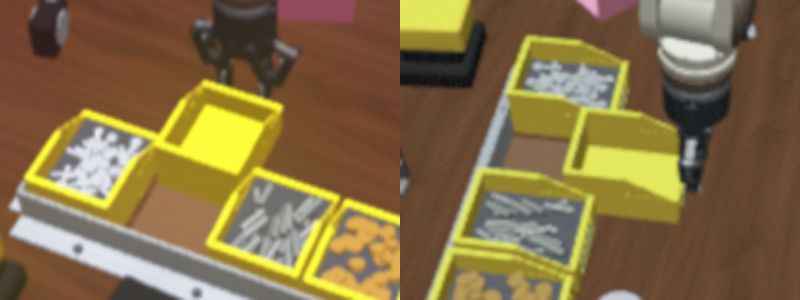

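The bin's rear has entered the gap (scene half, between the bins at (90,165) and (275,220)) with a sliver of clearance on both sides. I keep pushing.

>>> send_rows(moves=[0.4,0.024,0,0,0,0,0,0.4,0.024,0,0,0,0,0,0.4,0.024,0,0,0,0,0,0.4,0.024,0,0,0,0,0,0.4,0.024,0,0,0,0,0,0.4,0.024,0,0,0,0,0,0.4,0.024,0,0,0,0,0,0.4,0.024,0,0,0,0,0])

```text
time: 20.38
ee_pos: [0.6237, -0.0478, 0.0287]
tcp_rot: [-180.0, -0.0, -176.5]
wrist_force: [-1.8, -0.9, 0.0]
opening: 0.0428
grasp_force: 0.8
```

>>> send_rows(moves=[0.2,0.012,0,0,0,0,0,0.15,0.01,0,0,0,0,0,0.1,0.006,0,0,0,0,0,0.1,0.006,0,0,0,0,0,0.1,0.006,0,0,0,0,0])

```text
time: 21.0
ee_pos: [0.6393, -0.0469, 0.0288]
tcp_rot: [180.0, -0.0, -176.5]
wrist_force: [-1.2, -0.1, -1.1]
opening: 0.0428
grasp_force: 0.4
```

>>> send_rows(moves=[0.1,0.006,0,0,0,0,0,0.08,0.005,0,0,0,0,0,0,0,0,0,0,0,0])

```text
time: 21.38
ee_pos: [0.644, -0.0466, 0.0289]
tcp_rot: [-180.0, 0.0, -176.5]
wrist_force: [-0.2, 0.1, -0.3]
opening: 0.0424
grasp_force: 0.0
```

>>> send_rows(moves=[0.1,0.006,0,0,0,0,0,0,0,0,0,0,0,0])

```text
time: 21.62
ee_pos: [0.6465, -0.0465, 0.0289]
tcp_rot: [-180.0, 0.0, -176.5]
wrist_force: [-0.1, -0.5, -0.4]
opening: 0.0428
grasp_force: 0.0
```

>>> send_rows(moves=[0.1,0.006,0,0,0,0,0,0,0,0,0,0,0,0])

```text
time: 21.88
ee_pos: [0.6467, -0.0466, 0.0288]
tcp_rot: [-180.0, -0.2, -176.5]
wrist_force: [-12.6, -1.1, 7.1]
opening: 0.0428
grasp_force: 6.3
```

Firm contact with the rail (12.6 N, TCP stopped). One small extra press to square it, then I back off and check.

>>> send_rows(moves=[0.04,0,0,0,0,0,0,0,0,0,0,0,0,0])

```text
time: 22.12
ee_pos: [0.6467, -0.0466, 0.0287]
tcp_rot: [-180.0, -0.4, -176.5]
wrist_force: [-17.4, -1.5, 8.9]
opening: 0.0423
grasp_force: 8.8
```

>>> send_rows(moves=[-0.3,0,0,0,0,0,0,-0.8,0,0,0,0,0,0,-1,0,0.2,0,0,0,0,-1,0,1,0,0,0,0,-1,0,1,0,0,0,0,-1,0,1,0,0,0,0,0,0,1,0,0,0,0,0,0,0,0,0,0,0])

```text
time: 23.12
ee_pos: [0.5233, -0.0464, 0.136]
tcp_rot: [-180.0, 0.3, -176.5]
wrist_force: [0.4, -0.8, 1.0]
opening: 0.0425
grasp_force: 0.0
```

```bash
python3 -c "
from fit import *
print(fit([.722,-.042,0.06],'bin'))
for p in[[.709,.183,.06],[.717,.07,.06],[.729,-.154,.06]]: print(fit(p,'full_a'))
c=cam('scene');d=cam('side')
def crop(c):
    x,y=proj(c,[.7,-.03,.03]).astype(int); return cv2.resize(c['color'][y-45:y+45,x-60:x+60,::-1],(400,300),interpolation=2)
cv2.imwrite('pics/i.png',np.hstack([crop(c),crop(d)]))"
```

```text
(array([ 0.7126, -0.0481,  7.5293]), np.float64(0.752), 1)
(array([0.7102, 0.1833, 2.5521]), np.float64(0.859), 2)
(array([0.7164, 0.069 , 1.8639]), np.float64(0.754), 2)
(array([ 0.7281, -0.162 ,  7.5582]), np.float64(0.741), 2)
```

View pics/i.png

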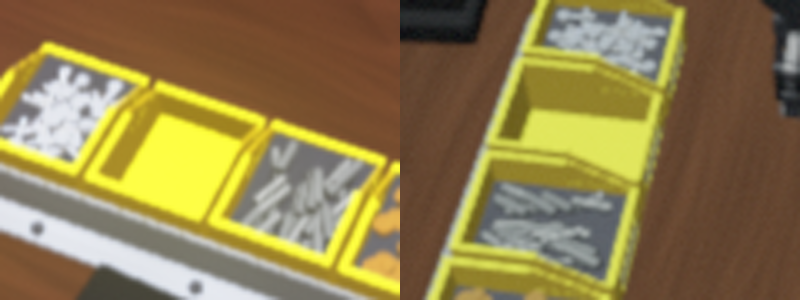

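The empty bin stands in its place. In the scene half its rear edge, (85,180)–(210,220), is in line with the neighbours against the rail, and its front lines up with theirs at (160,85)–(265,125). There are even gaps either side and the neighbours have not moved. The low silhouette score (0.75) is because the trace merges adjacent bins, so I rely on the picture and the rail contact. Handing in.

```bash
python3 -c "
from workcell import bot
print(bot.job_done())"
```

```text
the job is handed in; nothing more can be done
None
```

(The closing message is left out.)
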